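# Set up the mixing place for the next tint

### The job

Set the mixing place up for the next tint: empty all four steel balls out of the aluminium mixing cup into the steel tray, then stand the empty cup upright on the round pan of the scale and let go of it. Then turn the tint carousel until the jar marked with yellow-green tape stands at the front, in line with the taped arrow on the carousel's foot, and finish with the gripper still gripping the black T-handle, holding the turntable still there so that the painter can lift the jar out. Leave the other things on the bench where they are.

Things in the scene. Friction and masses are not known exactly. Their poses are not given: they have to be found in the camera images.
- cup: Aluminium mixing cup, open at the top, standing upright on the bench at the start with four steel balls in it. Slightly flared: outer diameter 54 mm at the foot, 66 mm at the rim, 85 mm high, wall 3 mm, floor 4 mm thick, about 0.13 kg. Origin: centre of its underside; z runs up the cup's axis to the mouth.
- ball0: Steel mixing ball, 16 mm diameter, 17 g. Origin at its centre. At the start it lies in the cup.
- ball1: Another such ball.
- ball2: Another such ball.
- ball3: Another such ball.
- tray: Loose open steel tray, about 0.9 kg, 190 mm (its x) by 150 mm (its y), 42 mm high, walls and floor 3 mm thick. Origin: centre of its underside, z up.
- scale: Fixed white bench scale, 200 mm (its x) by 160 mm (its y), housing 30 mm high; the display is at its -x end. Origin: centre of its underside.
- pan (a point): Centre of the top face of the scale's round steel pan (150 mm diameter, flat, its top 45 mm above the bench). Axes as the scale's, z up.
- carousel: Fixed dark steel foot of the tint carousel, lying on the bench. Origin: on the turntable's axis, at bench level, z up. A tongue with a yellow-green taped arrow reaches out along its -x to 185 mm from the axis: that is the front.
- front (a point): Where the middle of the marked jar's underside belongs: the point in line with the arrow, 95 mm from the axis along the carousel's -x, 30 mm above the bench. Axes as the carousel's.
- turntable (a joint): Angle of the turntable on its upright axis: it turns both ways without end stops (friction about 0.02 N m, turning mass about 0.02 kg m2), counter-clockwise positive seen from above. At 0 the marked jar stands along the carousel's +x, at the back; at +pi or -pi it is at the front. A 276 mm disc, top 30 mm above the bench; round it a thin steel rail 72 mm above the bench.
- marked_jar: The jar marked with a band of yellow-green tape and a yellow-green lid; the one of six jars clipped into the turntable every 60 degrees, 95 mm from the axis. Each is 52 mm in diameter, 85 mm high, lid top 115 mm above the bench. Origin: centre of its underside, 30 mm above the bench; its x points outward from the axis.
- handle: Black T-handle on top of the carousel's centre post, turning with the turntable: a bar 100 mm long (its x), 16 mm wide (its y), 20 mm high, lower face 156 mm and top 176 mm above the bench, on a post of 15 mm diameter. Origin: on the axis, centre of the bar's lower face. Its x points towards the marked jar.
- gun: Bystander: blue spray gun lying flat, about 150 mm by 160 mm, 36 mm high.
- cup_lid: Bystander: black round lid, 72 mm diameter, 15 mm high.
- tape: Bystander: roll of yellow-green masking tape lying flat, 100 mm diameter, 24 mm high.
- thinner: Bystander: rectangular metal can of thinner, 100 mm by 65 mm, 160 mm high.
- brush: Bystander: paint brush lying flat.
- spare_jar: Bystander: empty glass jar with black lid, 52 mm diameter, 85 mm high.
Not all that is in view belongs to the job. Leave any red look-alike of the cup alone.

How it is judged:
On the way, in this order (a step that is already met when the one before it is completed fails the run):
1. all four balls lie in the tray (x of ball0 in the frame of tray between -0.095 and 0.095 m and y of ball0 in the frame of tray between -0.075 and 0.075 m and z of ball0 in the frame of tray between 0 and 0.035 m and x of ball1 in the frame of tray between -0.095 and 0.095 m and y of ball1 in the frame of tray between -0.075 and 0.075 m and z of ball1 in the frame of tray between 0 and 0.035 m and x of ball2 in the frame of tray between -0.095 and 0.095 m and y of ball2 in the frame of tray between -0.075 and 0.075 m and z of ball2 in the frame of tray between 0 and 0.035 m and x of ball3 in the frame of tray between -0.095 and 0.095 m and y of ball3 in the frame of tray between -0.075 and 0.075 m and z of ball3 in the frame of tray between 0 and 0.035 m and angle between tray's own z axis and vertical below 0.1 rad), for 0.2 s.
2. the empty cup stands upright on the scale's pan, let go (all of step 1 and horizontal distance between cup and pan below 0.045 m and z of cup in the frame of pan between -0.004 and 0.006 m and angle between cup's own z axis and vertical below 0.1 rad and linear speed of cup below 0.03 m/s and contact force between the fingers and cup below 0.1 N), for 0.3 s.
3. the marked jar stands at the front, the turntable gripped by its handle and still (y of marked_jar in the frame of front between -0.012 and 0.012 m and x of marked_jar in the frame of front below 0.03 m and velocity of joint turntable between -0.05 and 0.05 rad/s and contact force between the fingers and handle above 3 N), for 0.2 s.
At the end, for the whole second after the job is handed in: All four balls in the level tray; cup upright (within 6 deg), let go, at rest on the pan, its middle within 45 mm of the pan's; marked jar within 12 mm sideways of the arrow's line at the front; turntable still (0.05 rad/s), its T-handle gripped by the fingers with over 3 N (all of step 2 and all of step 3); the arm keeps its last pose, push and grip.
It fails at once if a bystander (spray gun, black lid, tape roll, thinner can, brush, spare jar) is pushed more than 30 mm from its place (distance of any of gun, cup_lid, tape, thinner, brush, spare_jar from where it was at the start of the episode above 0.03 m).
It also fails if it takes over 72 s, if anything falls off the work surface, if the arm or the gripper's body presses on something with over 40 N, if the wrist force passes 120 N, or if a joint passes its speed limit or range.

### The arm

A 6-joint arm with a two-finger parallel gripper is mounted at the origin on the work surface. World frame = base frame: x ahead of the robot, y to its left, z up, the work surface at z = 0. Lengths are in m, angles in rad, forces in N, time in s.
With the tool pointing down it reaches from about 0.375 to 0.75 m from the base axis. Payload 9 kg.
Tool frame: the origin (TCP) lies at the very end of the fingers, on their centre line; the grasp point (between the pads) lies 19 mm behind it; z points along the fingers, y is the line along which they close (so a half turn about z gives the same grasp; the last joint's range is limited). The gripper opens to 85 mm and grips with 20 to 120 N. Pads are 22 mm wide; open, the fingers measure 114 mm over their backs; the gripper's body (76 mm by 85 mm) begins 54 mm behind the grasp point. The pads swing forward as they close: fully open they stand 13 mm farther back than shut.
Start: joints at [-1.394, 0.104, 0.097, 1.564, 0, 1.353], TCP at [0.231, -0.554, 0.231] pointing down, gripper open.
Joint ranges: [-2.99, 2.99], [-0.84, 1.86], [-1.1, 1.16], [-1.84, 2.11], [-1.51, 1.56], [-3.14, 3.14]. Speed limits (rad/s): [2.22, 2.22, 2.57, 3.14, 3.14, 3.14].

### API

Orientations are given as [roll, pitch, yaw] about the fixed x, y, z axes, in that order (R = Rz(yaw) Ry(pitch) Rx(roll)).
In Python, from plant import readout, cams, manip gives the robot as it stands.
- The arm moves only by the shell command python3 -m crank 'ROWS' [FORCE]. ROWS is JSON, a list that holds one entry, the list of rows, each a list of 7 numbers: the shift along the tool's x, y, z scaled (see below), then the turn, a rotation vector about the tool's x, y, z scaled (see below), then the opening, from 0 (shut) to 1 (fully open). In form: [[[x, y, z, wx, wy, wz, claw], ...]]. A call has 1 to 10 rows; each row is the pose to reach, as a shift and turn from the pose commanded when the call began, along the tool's axes at that moment; what a row does not reach only later rows make up. The controller multiplies each number of a shift by 200 mm and each number of a turn by pi/2 rad. A row lasts 1/10 s, in which the tool goes at most 50 mm and 8.59 degrees, less where a joint would pass 70% of its speed; a pose out of reach is approached as far as the arm can. A call with a number of a shift or a turn outside -1 to 1 is refused whole. A call with a gripper value outside its range is refused whole. The fingers move at their own pace and stop on an object; FORCE is the grip in N (left out, the last holds). Time passes only in rows, so rows that repeat a pose let the fingers close. It gives the time, the measured TCP pose, the force, the opening and the grip force at its end, in the units of the state.
- readout.state(): the state, without advancing time (a new reading comes with each control period).
- cams.grab_frame(name): name is "side" or "top" or "wrist"; returns a dict with "frame" (400x640x3 uint8, red, green, blue), "intrinsics" (3x3 intrinsics, pixels), "k1" (the pictures are not rectified: a ray, as slopes to the right and down, at radius r is drawn at 1 + k1 r^2 times it, then the intrinsics apply), "R" (3x3) and "t" (3): a world point X has camera coordinates R X + t. Camera axes: x right, y down, z forward; pixel columns grow to the right and rows downward; lengths in m; the calibration is good to about 2 mm. A picture is of the moment at which its call begins. There is no depth.
- manip.job_done(): hands the job in; it is judged then, once.
The state is a dict: "clock": time; "joint_positions": joint angles; "joint_vel": joint speeds; "joint_efforts": joint torques, N m; "tool_pos": TCP position; "orientation": TCP orientation; "contact_force": force on the tool from outside, world axes, zero at the start; "ft_torque": the same for the moment, N m; "width": finger opening in m; "grasp_force": force on a finger pad.
Only numpy, scipy, OpenCV 4.12 (cv2) and the standard library are available. Lean on these libraries where they do the work, as an engineer would, in place of code of your own. Each camera call takes 0.05 s, during which the arm holds its last target. There are 200 camera calls.

## Working session

There is one attempt and no reset: what is moved stays moved. The work goes in short steps, Python scripts to look and compute and a shell command to move; the robot and the scene stay as the last step left them, time stands still between calls to the robot, and variables do not carry over. Pictures are saved under pics/ and viewed, at most 10 in all, crops included, and the job is handed in when it is done.

```bash
ls; mkdir -p pics; cat > h.py <<'E'
import numpy as np, cv2
from plant import readout, cams, manip
def grab(n,f=None):
    c=cams.grab_frame(n)
    if f: cv2.imwrite('pics/'+f,c['frame'][:,:,::-1])
    return c
def ray(c,u,v):
    K=np.array(c['intrinsics'],float);R=np.array(c['R']);t=np.array(c['t']);k=float(c['k1'])
    p=cv2.undistortPoints(np.array([[[u,v]]],float),K,np.array([k,0,0,0,0.]))[0,0]
    return -R.T@t, R.T@np.array([p[0],p[1],1])
def onz(c,u,v,z):
    o,d=ray(c,u,v); return o+d*(z-o[2])/d[2]
def proj(c,X):
    p=np.array(c['R'])@X+np.array(c['t']); q=p[:2]/p[2]; q=q*(1+c['k1']*(q@q)); K=np.array(c['intrinsics']); return K[:2,:2]@q+K[:2,2]
E
python3 - <<'E'
from h import *
t=grab('top','top.png'); s=grab('side','side.png')
for c in (t,s): print(ray(c,320,200), c['k1'])
print(readout.state())
E
```

```text
pics
(array([ 0.27051677, -0.02575431,  1.99495623]), array([ 0.13778579, -0.00952693, -0.99045445])) 0.010309681817136379
(array([0.304715  , 0.87382345, 1.18349882]), array([ 0.14208165, -0.66378077, -0.73464647])) 0.020155287990457772
{'clock': 0.1, 'joint_positions': array([-1.39370204e+00,  1.04612518e-01,  9.65780374e-02,  1.56393249e+00,
        2.10053330e-05,  1.35311194e+00]), 'joint_vel': array([-1.70815790e-03,  7.37657970e-05,  1.95693598e-03, -1.88519252e-03,
        1.48977167e-05,  4.33357286e-04]), 'joint_efforts': array([ 7.12874840e-03, -5.58208179e+01,  5.04719853e+01,  1.29013031e-02,
       -2.54263614e-04, -4.34152724e-06]), 'tool_pos': array([ 0.2307322 , -0.55353968,  0.23063301]), 'orientation': array([-3.14045417e+00, -2.73332314e-04,  3.94778505e-01]), 'contact_force': array([-0.5747928 ,  0.10389103,  0.20023717]), 'ft_torque': array([ 0.02717395, -0.02859451,  0.01318869]), 'grasp_force': 0.0, 'width': 0.08523015546595958}
```

View pics/top.png

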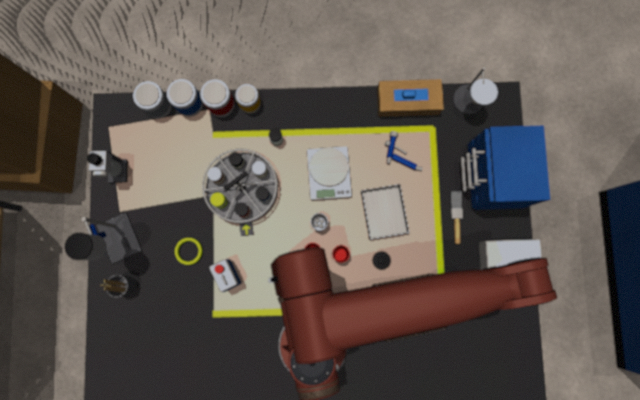

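View pics/side.png

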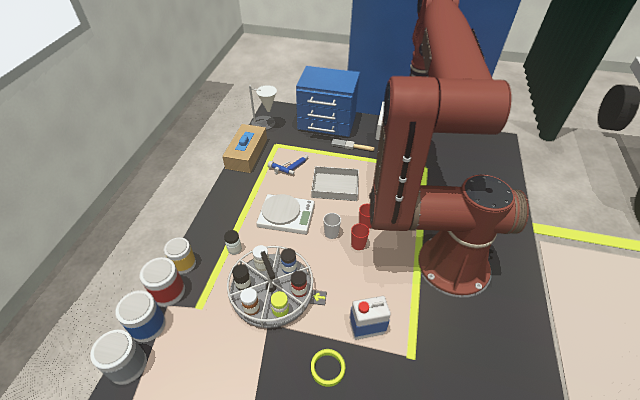

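Top view: the grey cup is at (320,223), with balls visible in it. The red look-alikes are at (341,254) and (313,248). The tray is at (385,212), the pan at (329,167), the carousel axis at about (240,187), the arrow at (246,229) and the marked jar at (217,200). The aluminium-grey cup is the one meant. I'll confirm that in an enlarged crop and measure.

```bash
python3 - <<'E'
from h import *
t=grab('top');s=grab('side')
a=cv2.resize(t['frame'][130:270,190:430],(800,467),interpolation=cv2.INTER_CUBIC)
cv2.imwrite('pics/crop1.png',a[:,:,::-1])
b=cv2.resize(s['frame'][150:340,210:400],(600,600),interpolation=cv2.INTER_CUBIC)
cv2.imwrite('pics/crop2.png',b[:,:,::-1])
for c,nm in((t,'top'),(s,'side')):
    hsv=cv2.cvtColor(c['frame'],cv2.COLOR_RGB2HSV)
    m=cv2.inRange(hsv,(28,130,100),(42,255,255))
    n,l,st,ce=cv2.connectedComponentsWithStats(m)
    for i in range(1,n):
        if 15<st[i,4]<3000: print(nm,st[i],ce[i].round(1),onz(c,*ce[i],.115).round(3),onz(c,*ce[i],.01).round(3))
for n,u,v,z in(('cup',320,223,.085),('pan',329,167,.045),('axis',240,187,.0),('axis',240,187,.072)): print(n,onz(t,u,v,z).round(3))
for n,u,v,z in(('cup',332,221,.085),('pan',281,209,.045)): print(n,onz(s,u,v,z).round(3))
print(t['intrinsics'],s['intrinsics'])
E
```

```text
top [ 281  125  163  149 1942] [396.5 165.6] [ 0.652 -0.329  0.115] [ 0.673 -0.346  0.01 ]
top [213 130  57   8 359] [240.5 133.3] [0.791 0.244 0.115] [0.82  0.259 0.01 ]
top [210 192  15  15 158] [217.1 199.1] [0.546 0.332 0.115] [0.562 0.351 0.01 ]
top [243 225   7   9  35] [245.9 228.1] [0.437 0.228 0.115] [0.446 0.242 0.01 ]
top [174 237  28  28 285] [187.8 251. ] [0.361 0.438 0.115] [0.366 0.463 0.01 ]
top [212 309  70   9 456] [246.5 313. ] [0.135 0.228 0.115] [0.128 0.243 0.01 ]
side [233 144 144  89 870] [284.7 174.5] [ 0.679 -0.194  0.115] [ 0.715 -0.299  0.01 ]
side [420 167   8  18  90] [424.3 176.5] [ 0.139 -0.311  0.115] [ 0.123 -0.427  0.01 ]
side [ 532  223  108   28 1020] [586.  236.7] [-0.408 -0.136  0.115] [-0.478 -0.236  0.01 ]
side [406 230  18 130 929] [414.8 298.5] [0.142 0.238 0.115] [0.126 0.175 0.01 ]
side [195 245  34  64 431] [212.2 278.5] [0.767 0.316 0.115] [0.813 0.262 0.01 ]
side [271 291  16  18 222] [278.6 299.3] [0.542 0.337 0.115] [0.566 0.285 0.01 ]
side [314 293  11   8  42] [318.3 296.6] [0.428 0.3   0.115] [0.44  0.244 0.01 ]
side [272 307  17  10  69] [280.5 312.7] [0.524 0.378 0.115] [0.546 0.329 0.01 ]
side [311 349  34  38 520] [327.6 367.3] [0.356 0.499 0.115] [0.361 0.462 0.01 ]
cup [ 0.451 -0.042  0.085]
pan [ 0.668 -0.083  0.045]
axis [0.608 0.264 0.   ]
axis [0.596 0.254 0.072]
cup [ 0.451 -0.027  0.085]
pan [ 0.662 -0.073  0.045]
[[520.23715556   0.         315.85689211]
 [  0.         520.23715556 201.82271118]
 [  0.           0.           1.        ]] [[388.80950905   0.         312.61453384]
 [  0.         388.80950905 204.54644098]
 [  0.           0.           1.        ]]
```

View pics/crop1.png

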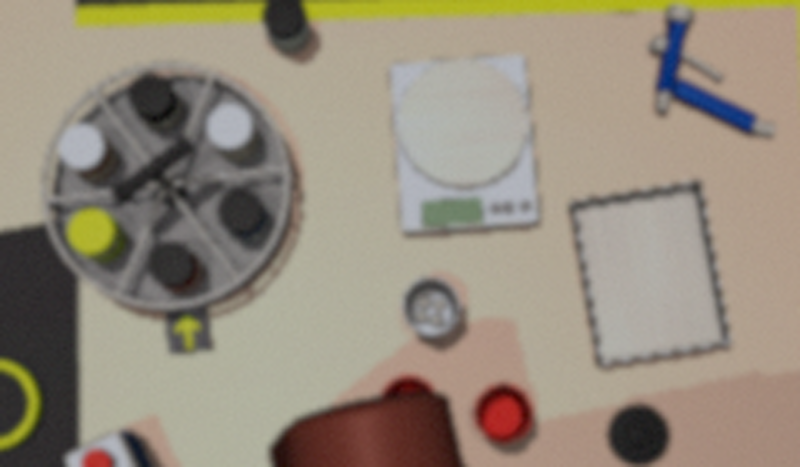

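View pics/crop2.png

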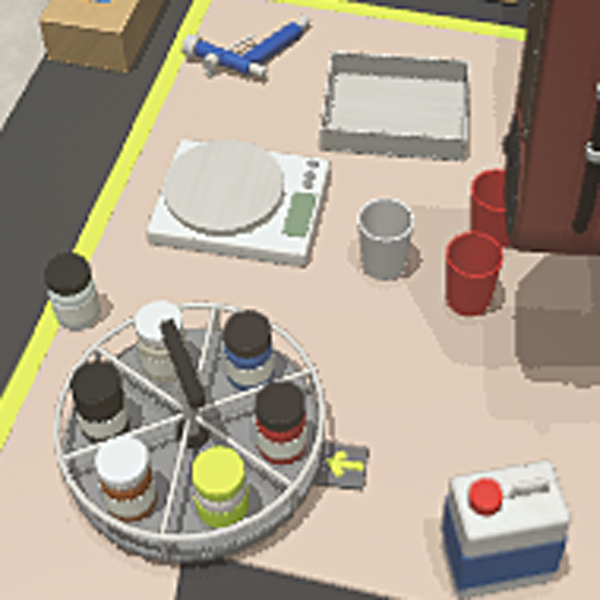

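Crop: the grey cup is the only bare-metal one, at about (320,222) in top and (332,219) in side, with steel balls inside. The other two candidates are clearly red. The yellow-green jar is at crop (92,232), left of the arrow at (188,330). The bar points roughly at the jar.

```bash
cat >> h.py <<'E'
from scipy.spatial.transform import Rotation as Ro
def go(target=None,yaw=None):
    s=readout.state(); R=Ro.from_euler('xyz',s['orientation'])
    p=s['tool_pos']; print('pos',p.round(4),'rpy',s['orientation'].round(3),'w',round(s['width'],4),'F',s['contact_force'].round(1),'g',round(s['grasp_force'],1),'t',s['clock'],'j',s['joint_positions'].round(2))
    if target is not None: print('shift units',(R.inv().apply(np.array(target)-p)/.2).round(3))
    if yaw is not None:
        d=(yaw-s['orientation'][2]+np.pi)%(2*np.pi)-np.pi; print('turn z units',round(-d/(np.pi/2),3))
E
python3 - <<'E'
from h import *
t=grab('top');s=grab('side')
f=lambda x,y:(190+x*.3-.35,130+y*.3-.35)
for n,x,y,z in(('cup',431,306,.085),('tray',650,275,.042),('t1',570,205,.042),('t2',698,182,.042),('t3',728,345,.042),('t4',603,367,.042),('pan',462,122,.045),('rail',170,190,.072),('bar',152,169,.176),('jar',92,232,.115),('red',503,413,.085),('red2',408,395,.085)): print(n,onz(t,*f(x,y),z).round(3))
g=lambda x,y:(210+x*.3167-.35,150+y*.3167-.35)
for n,x,y,z in(('cup',386,218,.085),('pan',224,186,.045),('jar',220,468,.115)): print(n,onz(s,*g(x,y),z).round(3))
go((.40,-.10,.28),np.pi)
E
```

```text
cup [ 0.457 -0.038  0.085]
tray [ 0.489 -0.287  0.042]
t1 [ 0.572 -0.2    0.042]
t2 [ 0.594 -0.347  0.042]
t3 [ 0.407 -0.371  0.042]
t4 [ 0.386 -0.23   0.042]
pan [ 0.671 -0.08   0.045]
rail [0.597 0.251 0.072]
bar [0.603 0.255 0.176]
jar [0.546 0.331 0.115]
red [ 0.337 -0.113  0.085]
red2 [ 0.359 -0.01   0.085]
cup [ 0.454 -0.038  0.085]
pan [ 0.665 -0.075  0.045]
jar [0.542 0.332 0.115]
pos [ 0.2308 -0.5538  0.2311] rpy [-3.141 -0.     0.395] w 0.0855 F [-0.5  0.4  0.1] g 0.0 t 0.3 j [-1.39  0.1   0.1   1.56  0.    1.35]
shift units [ 1.654 -1.769 -0.244]
turn z units -1.749
```

```bash
python3 -m crank '[[[0.83,-0.88,-0.24,0,0,-0.87,1],[0.83,-0.88,-0.24,0,0,-0.87,1],[0.83,-0.88,-0.24,0,0,-0.87,1],[0.83,-0.88,-0.24,0,0,-0.87,1],[0.83,-0.88,-0.24,0,0,-0.87,1],[0.83,-0.88,-0.24,0,0,-0.87,1],[0.83,-0.88,-0.24,0,0,-0.87,1],[0.83,-0.88,-0.24,0,0,-0.87,1],[0.83,-0.88,-0.24,0,0,-0.87,1],[0.83,-0.88,-0.24,0,0,-0.87,1]]]'; python3 -c "
from h import *
go((.40,-.10,.28),np.pi)"
```

```text
clock: 1.3
tool_pos: [0.3163, -0.3275, 0.2794]
orientation: [3.142, 0.0, 1.764]
contact_force: [-0.4, -0.1, -0.3]
width: 0.0854
grasp_force: 0.0
pos [ 0.3163 -0.3275  0.2794] rpy [3.142 0.    1.764] w 0.0854 F [-0.4 -0.1 -0.3] g 0.0 t 1.3 j [-1.09 -0.32 -0.21  1.68 -0.    0.29]
shift units [ 1.036  0.629 -0.003]
turn z units -0.877
```

```bash
python3 -m crank '[[[1,0.63,0,0,0,-0.88,1],[1,0.63,0,0,0,-0.88,1],[1,0.63,0,0,0,-0.88,1],[1,0.63,0,0,0,-0.88,1],[1,0.63,0,0,0,-0.88,1],[1,0.63,0,0,0,-0.88,1],[1,0.63,0,0,0,-0.88,1],[1,0.63,0,0,0,-0.88,1],[1,0.63,0,0,0,-0.88,1],[1,0.63,0,0,0,-0.88,1]]]' >/dev/null; python3 -c "
from h import *
c=grab('wrist','w1.png')
print(ray(c,320,200),proj(c,np.array([.456,-.038,.085])),c['k1'])
go((.456,-.038,.15),np.pi)"
```

```text
(array([ 0.33340564, -0.10599937,  0.42268637]), array([ 0.26136721,  0.00766344, -0.96528739])) [380.92621217 228.26910531] -0.047278638572025015
pos [ 0.4022 -0.1073  0.2793] rpy [-3.141  0.    -3.139] w 0.0857 F [-0.8 -0.1 -0.3] g 0.0 t 2.35 j [-0.58 -0.44 -0.3   1.71 -0.   -0.58]
shift units [-0.27   0.346  0.647]
turn z units 0.001
```

View pics/w1.png

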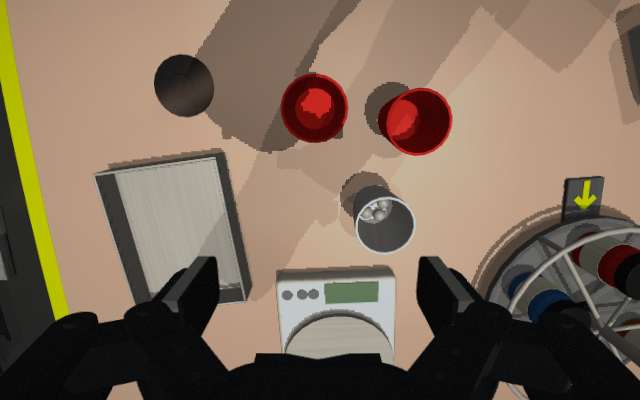

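Wrist view: the grey cup's rim is centred at about (385,223), with the four balls inside at (376,211). The red cups are at (315,107) and (418,120).

```bash
python3 -c "
from h import *
c=grab('wrist')
p=onz(c,385,223,.085);print(p)
for u in (355,415): print(onz(c,u,223,.085))
hsv=cv2.cvtColor(c['frame'],cv2.COLOR_RGB2HSV)
m=cv2.inRange(hsv,(25,120,90),(42,255,255));m[:,:500]=0
n,l,st,ce=cv2.connectedComponentsWithStats(m)
for i in range(1,n):
  if st[i,4]>40: print(st[i],ce[i],onz(c,*ce[i],.01))
for u,v in((566,180),(604,178)): print(onz(c,u,v,.008))
go((p[0],p[1],.15),np.pi)"
```

```text
[ 0.4501144  -0.03405691  0.085     ]
[ 0.45012757 -0.06606171  0.085     ]
[ 0.45011836 -0.00188557  0.085     ]
[573 180  24  29 309] [585.09061489 196.12944984] [0.43928847 0.2448999  0.01      ]
[0.41834064 0.21549702 0.008     ]
[0.4153047  0.26770937 0.008     ]
pos [ 0.4022 -0.1073  0.2793] rpy [-3.141  0.     3.141] w 0.0855 F [-0.4 -0.1  0. ] g 0.0 t 2.4 j [-0.58 -0.44 -0.3   1.71 -0.   -0.58]
shift units [-0.239  0.367  0.647]
turn z units -0.001
```

```bash
python3 -m crank '[[[-0.25,0.357,0.1,0,0,0,1],[-0.25,0.357,0.2,0,0,0,1],[-0.25,0.357,0.4,0,0,0,1],[-0.25,0.357,0.6,0,0,0,1],[-0.25,0.357,0.6,0,0,0,1],[-0.25,0.357,0.6,0,0,0,1]]]' >/dev/null; python3 -c "
from h import *
c=grab('wrist','w2.png')
print(proj(c,np.array([.452,-.036,.085])))
go((.452,-.036,.045),np.pi)"
```

```text
[315.25380935 214.01109652]
pos [ 0.4527 -0.0363  0.1614] rpy [-3.141e+00  2.000e-03 -3.142e+00] w 0.0854 F [ 0.1 -0.7  0.7] g 0.0 t 3.05 j [-0.37 -0.36 -0.46  1.47 -0.   -0.37]
shift units [0.004 0.002 0.582]
turn z units 0.0
```

View pics/w2.png

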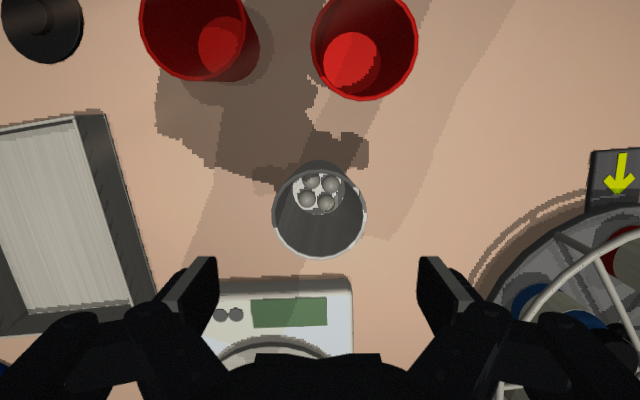

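The cup is centred between the fingers (rim centre at about (319,213)), so I descend and grip.

```bash
python3 -m crank '[[[0,0.013,0.2,0,0,0,1],[0,0.013,0.4,0,0,0,1],[0,0.013,0.58,0,0,0,1],[0,0.013,0.58,0,0,0,1],[0,0.013,0.58,0,0,0,0],[0,0.013,0.58,0,0,0,0],[0,0.013,0.58,0,0,0,0],[0,0.013,0.58,0,0,0,0],[0,0.013,0.58,0,0,0,0],[0,0.013,0.58,0,0,0,0]]]' 60; python3 -c "
from h import *
go((.452,-.033,.245),np.pi)"
```

```text
clock: 4.05
tool_pos: [0.4544, -0.0342, 0.0473]
orientation: [-3.14, 0.005, -3.14]
contact_force: [-1.6, -0.4, 5.6]
width: 0.0635
grasp_force: 65.1
pos [ 0.4544 -0.0342  0.0473] rpy [-3.14   0.005 -3.14 ] w 0.0635 F [-1.6 -0.4  5.6] g 65.1 t 4.05 j [-0.36 -0.31 -0.63  1.25 -0.   -0.37]
shift units [ 0.007  0.004 -0.989]
turn z units 0.001
```

Gripped (63.5 mm, 65 N). I lift and swing towards the tray with a small tilt, so that the arm geometry can be fitted before the pour.

```bash
python3 -m crank '[[[0,0,-0.25,0,0,0,0],[0,0,-0.5,0,0,0,0],[0,0,-0.75,0,0,0,0],[0,0,-1,0,0,0,0],[0,-0.25,-1,0,0,0.05,0],[0,-0.5,-1,0,0,0.1,0],[0,-0.75,-1,0,0,0.15,0],[0,-1,-1,0,0,0.2,0],[0,-1,-1,0,0,0.25,0],[0,-1,-1,0,0,0.25,0]]]' >/dev/null
python3 -c "
from h import *
s=readout.state();print(repr(s['joint_positions']),repr(s['tool_pos']))"
python3 -m crank '[[[0,0,0,0,-0.09,0,0],[0,0,0,0,-0.18,0,0],[0,0,0,0,-0.27,0,0],[0,0,0,0,-0.3,0,0],[0,0,0,0,-0.3,0,0]]]' >/dev/null
cat > fk.py <<'E'
from h import *
from scipy.optimize import least_squares
D=[((-1.3937,.1046,.0966,1.5639),(.2307,-.5535,.2306)),((-1.09,-.32,-.21,1.68),(.3163,-.3275,.2794)),((-.58,-.44,-.30,1.71),(.4022,-.1073,.2793)),((-.37,-.36,-.46,1.47),(.4527,-.0363,.1614)),((-.36,-.31,-.63,1.25),(.4544,-.0342,.0473))]
E
python3 - <<'E'
from fk import *
go((.53,-.27,.25))
s=readout.state();print(repr(s['joint_positions']),s['tool_pos'],Ro.from_euler('xyz',s['orientation']).as_matrix()[:,2])
E
```

```text
array([-7.35800478e-01, -1.70723495e-01, -1.46029195e-01,  1.59302044e+00,
        9.18603007e-05, -3.41261318e-01]) array([ 0.45248451, -0.2348206 ,  0.24557961])
pos [ 0.452  -0.2314  0.2445] rpy [-3.139  0.477  2.756] w 0.0632 F [-18.3   5.6   7.8] g 68.1 t 5.55 j [-0.86 -0.84 -0.71  1.27  0.21 -0.43]
shift units [-0.398 -0.032  0.174]
array([-0.86264851, -0.84186064, -0.70690157,  1.27473815,  0.20994732,
       -0.43026311]) [ 0.45201673 -0.23142781  0.24445751] [ 0.42407902 -0.17482092 -0.88859137]
```

```bash
python3 -m crank '[[[-0.2,0,0.1,0,0,0,0],[-0.4,0,0.2,0,0,0,0],[-0.5,0,0.25,0,0,0,0],[-0.5,0,0.25,0,0,0,0]]]'
cat >> fk.py <<'E'
dn=np.array([0,0,-1.])
D=[(q,p,dn) for q,p in D]+[((-.7358,-.17072,-.14603,1.59302),(.45248,-.23482,.24558),dn),((-.86265,-.84186,-.7069,1.27474),(.45202,-.23143,.24446),np.array([.42408,-.17482,-.88859]))]
def W(x,q):
    a,d,L2,L3,h=x[:5]; f=q[1]-q[2]
    u=a+L2*np.sin(q[1])+L3*np.cos(f); z=h+L2*np.cos(q[1])-L3*np.sin(f)
    c,s=np.cos(q[0]),np.sin(q[0]); return np.array([c*u-s*d,s*u+c*d,z])
E
python3 - <<'E'
from fk import *
s=readout.state(); D.append((s['joint_positions'],s['tool_pos'],Ro.from_euler('xyz',s['orientation']).as_matrix()[:,2]))
go(); print(D[-1])
r=lambda x:np.concatenate([W(x,q)+x[5]*t-np.array(p) for q,p,t in D])
o=least_squares(r,[.1,.13,.5,.4,.4,.25]); print(o.x.round(4),abs(o.fun).max()); print(o.fun.reshape(-1,3).round(3))
E
```

```text
clock: 5.95
tool_pos: [0.5577, -0.275, 0.2452]
orientation: [-3.14, 0.472, 2.756]
contact_force: [-0.6, 1.0, -1.7]
width: 0.0631
grasp_force: 67.8
pos [ 0.5577 -0.275   0.2452] rpy [-3.14   0.472  2.756] w 0.0631 F [-0.6  1.  -1.7] g 67.8 t 5.95 j [-0.75 -0.44 -0.45  1.11  0.16 -0.33]
(array([-0.7488806 , -0.44109204, -0.4521986 ,  1.11422725,  0.16110121,
       -0.32632248]), array([ 0.55772537, -0.27504796,  0.24518644]), array([ 0.42071567, -0.17206067, -0.89072636]))
[0.009  0.1249 0.3243 0.5424 0.3148 0.4032] 0.016040540811228854
[[-0.005 -0.001 -0.001]
 [ 0.001 -0.01  -0.   ]
 [ 0.007 -0.012  0.001]
 [-0.002 -0.004 -0.   ]
 [-0.013  0.001  0.003]
 [-0.001 -0.006 -0.001]
 [ 0.012  0.011  0.001]
 [-0.001  0.016 -0.002]]
```

The approximate arm fit shows that tipping the cup 105° straight out is out of reach, because joint 2 sits at its limit. Instead I'll set the cup down on a clear spot and regrasp it with the tool leaning 35° sideways. Then a swing to the other side can tip it.

```bash
python3 -m crank '[[[0,0,0,0,0.09,0,0],[0,0,0,0,0.18,0,0],[0,0,0,0,0.27,0,0],[0,0,0,0,0.3,0,0],[0,0,0,0,0.3,0,0]]]' >/dev/null; python3 -c "
from h import *
go((.475,-.10,.12))"
```

```text
pos [ 0.5566 -0.2756  0.2406] rpy [ 3.14  -0.009  2.754] w 0.063 F [-0.4  0.1 -2.5] g 67.9 t 6.45 j [-0.67  0.19  0.2   1.6  -0.   -0.28]
shift units [0.704 0.657 0.611]
```

```bash
python3 -m crank '[[[0.2,0.2,0,0,0,0,0],[0.4,0.4,0.1,0,0,0,0],[0.55,0.55,0.25,0,0,0,0],[0.7,0.66,0.4,0,0,0,0],[0.7,0.66,0.6,0,0,0,0],[0.7,0.66,0.61,0,0,0,0],[0.7,0.66,0.61,0,0,0,0]]]' >/dev/null; python3 -c "
from h import *
go((.475,-.10,.0485))"
```

```text
pos [ 0.4765 -0.1003  0.1238] rpy [-3.141e+00  2.000e-03  2.752e+00] w 0.0632 F [ 0.5  0.1 -0.2] g 67.8 t 7.15 j [-0.48 -0.24 -0.43  1.38  0.   -0.09]
shift units [ 0.008 -0.002  0.376]
```

```bash
python3 -m crank '[[[0,0,0.15,0,0,0,0],[0,0,0.3,0,0,0,0],[0,0,0.35,0,0,0,0],[0,0,0.365,0,0,0,0],[0,0,0.365,0,0,0,0],[0,0,0.365,0,0,0,0]]]'; python3 -c "
from h import *
go((.475,-.10,.0485))"
```

```text
clock: 7.75
tool_pos: [0.4779, -0.1013, 0.0513]
orientation: [-3.141, 0.003, 2.751]
contact_force: [0.4, 0.1, -1.8]
width: 0.0631
grasp_force: 67.8
pos [ 0.4779 -0.1013  0.0513] rpy [-3.141e+00  3.000e-03  2.751e+00] w 0.0631 F [ 0.4  0.1 -1.8] g 67.8 t 7.75 j [-0.48 -0.2  -0.52  1.24 -0.   -0.09]
shift units [0.016 0.    0.014]
```

```bash
python3 -m crank '[[[0,0,0.008,0,0,0,0],[0,0,0.016,0,0,0,0],[0,0,0.02,0,0,0,0],[0,0,0.02,0,0,0,0]]]' | head -4; python3 -m crank '[[[0,0,0,0,0,0,1],[0,0,0,0,0,0,1],[0,0,0,0,0,0,1],[0,0,0,0,0,0,1],[0,0,-0.2,0,0,0,1],[0,0,-0.4,0,0,0,1],[0,0,-0.6,0,0,0,1],[0,0,-0.7,0,0,0,1],[0,0,-0.7,0,0,0,1]]]'; python3 -c "
from h import *
c=grab('top'); s=grab('side'); w=grab('wrist','w3.png')
go(None,np.pi/2)
cv2.imwrite('pics/s3.png',cv2.resize(s['frame'][150:310,250:450],(800,640))[:600,:,::-1])
print(proj(w,np.array([.4765,-.1013,.085])),proj(s,np.array([.4765,-.1013,.085])))"
```

```text
clock: 8.15
tool_pos: [0.4778, -0.1011, 0.0473]
orientation: [-3.141, 0.003, 2.751]
contact_force: [-3.7, 0.5, 13.3]
clock: 9.05
tool_pos: [0.4781, -0.1012, 0.1886]
orientation: [-3.141, 0.005, 2.751]
contact_force: [1.4, 0.5, 0.2]
width: 0.0853
grasp_force: 0.0
pos [ 0.4762 -0.1002  0.184 ] rpy [ 3.142e+00 -1.000e-03  2.751e+00] w 0.0853 F [-0.3 -0.2  0.4] g 0.0 t 9.2 j [-0.48 -0.25 -0.33  1.49 -0.   -0.09]
turn z units 0.751
[314.82234002 204.5548264 ] [329.41803991 205.10308994]
```

View pics/w3.png

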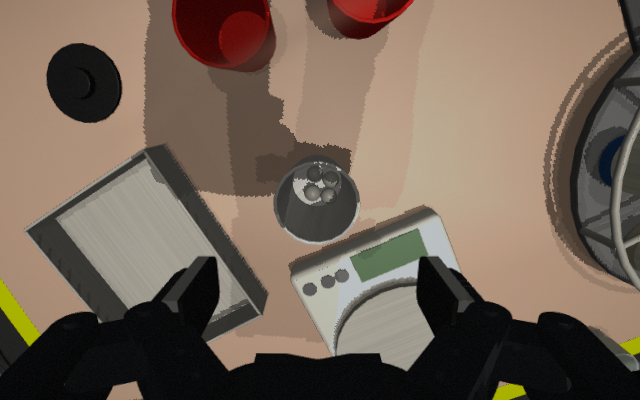

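The cup stands at the expected place, rim centre at about (317,203), with the four balls in it. Next I turn and lean the tool.

```bash
python3 -m crank '[[[0,0,0,0,0,0.09,1],[0,0,0,0,0,0.18,1],[0,0,0,0,0,0.27,1],[0,0,0,0,0,0.36,1],[0,0,0,0,0,0.45,1],[0,0,0,0,0,0.54,1],[0,0,0,0,0,0.63,1],[0,0,0,0,0,0.72,1],[0,0,0,0,0,0.751,1],[0,0,0,0,0,0.751,1]]]' | head -3;  python3 -c "
from h import *
go((.477,-.146,.135),np.pi/2)"
```

```text
clock: 10.2
tool_pos: [0.4759, -0.1, 0.1835]
orientation: [-3.139, -0.001, 1.571]
pos [ 0.4759 -0.1     0.1835] rpy [-3.139e+00 -1.000e-03  1.571e+00] w 0.0853 F [-0.4  0.8  0.1] g 0.0 t 10.2 j [-0.48 -0.25 -0.33  1.5  -0.    1.09]
shift units [-0.23   0.006  0.242]
turn z units -0.0
```

```bash
python3 -m crank '[[[-0.1,0,0,0,0.09,0,1],[-0.2,0,0,0,0.18,0,1],[-0.23,0.005,0.08,0,0.27,0,1],[-0.23,0.005,0.16,0,0.36,0,1],[-0.23,0.005,0.24,0,0.39,0,1],[-0.23,0.005,0.24,0,0.39,0,1],[-0.23,0.005,0.24,0,0.39,0,1]]]';  python3 -c "
from h import *
go((.477,-.089,.051))
s=readout.state();print(Ro.from_euler('xyz',s['orientation']).as_matrix().round(3))"
```

```text
clock: 10.9
tool_pos: [0.4773, -0.1461, 0.1368]
orientation: [-3.141, -0.613, 1.571]
contact_force: [-0.4, -0.1, 0.7]
width: 0.0854
grasp_force: 0.0
pos [ 0.4773 -0.1461  0.1368] rpy [-3.141 -0.613  1.571] w 0.0854 F [-0.4 -0.1  0.7] g 0.0 t 10.9 j [-0.82  0.25 -0.04  1.75  0.4   0.65]
shift units [-0.013 -0.001  0.515]
[[-0.001  1.    -0.001]
 [ 0.818  0.001  0.575]
 [ 0.575 -0.001 -0.818]]
```

```bash
python3 -m crank '[[[-0.013,0,0.2,0,0,0,1],[-0.013,0,0.4,0,0,0,1],[-0.013,0,0.515,0,0,0,1],[-0.013,0,0.515,0,0,0,1],[-0.013,0,0.515,0,0,0,0],[-0.013,0,0.515,0,0,0,0],[-0.013,0,0.515,0,0,0,0],[-0.013,0,0.515,0,0,0,0],[-0.013,0,0.515,0,0,0,0],[-0.013,0,0.515,0,0,0,0]]]' 60;  python3 -m crank '[[[-0.08,0,-0.12,0,0,0,0],[-0.16,0,-0.24,0,0,0,0],[-0.3,0,-0.43,0,0,0,0],[-0.43,0,-0.62,0,0,0,0],[-0.43,0,-0.62,0,0,0,0]]]'; python3 -c "
from h import *
s=grab('side');p=proj(s,np.array([.45,-.1,.1]))
a=s['frame'][120:280,250:450]
cv2.imwrite('pics/s4.png',cv2.resize(a,(700,560))[:,:,::-1])
w=grab('wrist','w4.png')
go()"
```

```text
clock: 11.9
tool_pos: [0.4786, -0.0908, 0.0539]
orientation: [3.139, -0.611, 1.572]
contact_force: [-2.9, -0.1, 7.2]
width: 0.0625
grasp_force: 64.2
clock: 12.4
tool_pos: [0.4786, -0.2379, 0.1061]
orientation: [3.137, -0.606, 1.57]
contact_force: [1.6, -0.8, -2.2]
width: 0.0623
grasp_force: 67.4
pos [ 0.4781 -0.2331  0.1045] rpy [ 3.14  -0.61   1.571] w 0.0622 F [-0.3 -0.  -2. ] g 67.4 t 12.5 j [-0.91  0.44  0.12  1.76  0.36  0.56]
```

View pics/s4.png

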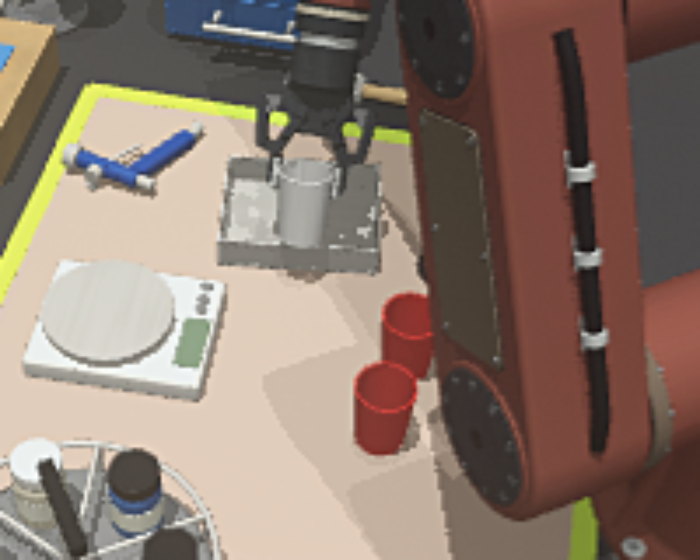

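The cup is gripped upright over the tray's left edge, and the tray and red cups are untouched. Next: lift and swing the lean over the tray.

```bash
python3 -m crank '[[[0.1,0,-0.15,0,0,0,0],[0,0.02,-0.3,0,-0.05,0,0],[-0.05,0.03,-0.45,0,-0.12,0,0],[-0.12,0.035,-0.67,0,-0.2,0,0],[-0.12,0.035,-0.67,0,-0.28,0,0],[-0.12,0.035,-0.67,0,-0.36,0,0],[-0.12,0.035,-0.67,0,-0.44,0,0],[-0.12,0.035,-0.67,0,-0.5,0,0],[-0.12,0.035,-0.67,0,-0.5,0,0]]]'; python3 -c "
from h import *
go((.485,-.34,.15))"
```

```text
clock: 13.4
tool_pos: [0.4849, -0.3242, 0.1995]
orientation: [3.141, 0.175, 1.575]
contact_force: [0.7, -0.3, -1.7]
width: 0.0625
grasp_force: 67.4
pos [ 0.4849 -0.3242  0.1995] rpy [3.141 0.175 1.575] w 0.0625 F [ 0.7 -0.3 -1.7] g 67.4 t 13.4 j [-0.75 -0.09 -0.16  1.37 -0.13  0.81]
shift units [-0.035  0.     0.257]
```

```bash
python3 -m crank '[[[-0.045,0,0.05,0,-0.08,0,0],[-0.045,0,0.1,0,-0.16,0,0],[-0.045,0,0.16,0,-0.24,0,0],[-0.045,0,0.22,0,-0.3,0,0],[-0.045,0,0.28,0,-0.33,0,0],[-0.045,0,0.28,0,-0.36,0,0],[-0.045,0,0.28,0,-0.39,0,0],[-0.045,0,0.28,0,-0.42,0,0],[-0.045,0,0.28,0,-0.45,0,0],[-0.045,0,0.28,0,-0.45,0,0]]]'; python3 -c "
from h import *
go((.485,-.345,.13))
s=grab('side')
a=s['frame'][120:280,250:450]
cv2.imwrite('pics/s5.png',cv2.resize(a,(700,560))[:,:,::-1])"
```

```text
clock: 14.4
tool_pos: [0.4841, -0.345, 0.1433]
orientation: [-3.136, 0.877, 1.577]
contact_force: [-0.2, -0.6, -1.6]
width: 0.0624
grasp_force: 67.4
pos [ 0.4841 -0.345   0.1433] rpy [-3.136  0.877  1.577] w 0.0624 F [-0.2 -0.6 -1.6] g 67.4 t 14.4 j [-0.49 -0.36 -0.73  0.69 -0.75  0.87]
shift units [0.051 0.005 0.043]
```

```bash
python3 -m crank '[[[0,0,0,0,-0.03,0,0],[0,0,0,0,-0.06,0,0],[0,0,0,0,-0.09,0,0],[0,0,0,0,-0.12,0,0],[0,0,0,0,-0.15,0,0],[0,0,0,0,-0.18,0,0],[0,0,0,0,-0.21,0,0],[0,0,0,0,-0.24,0,0],[0,0,0,0,-0.24,0,0],[0,0,0,0,-0.24,0,0]]]'; python3 -c "
from h import *
go((.485,-.345,.13))
s=grab('side')
a=s['frame'][120:280,250:450]
cv2.imwrite('pics/s6.png',cv2.resize(a,(700,560))[:,:,::-1])"
```

```text
clock: 15.45
tool_pos: [0.485, -0.3465, 0.1453]
orientation: [-3.14, 1.254, 1.574]
contact_force: [-0.1, -0.0, -1.2]
width: 0.0621
grasp_force: 67.4
pos [ 0.485  -0.3465  0.1453] rpy [-3.14   1.254  1.574] w 0.0621 F [-0.1 -0.  -1.2] g 67.4 t 15.45 j [-0.39 -0.32 -0.95  0.09 -1.07  0.65]
shift units [0.075 0.    0.017]
```

View pics/s6.png

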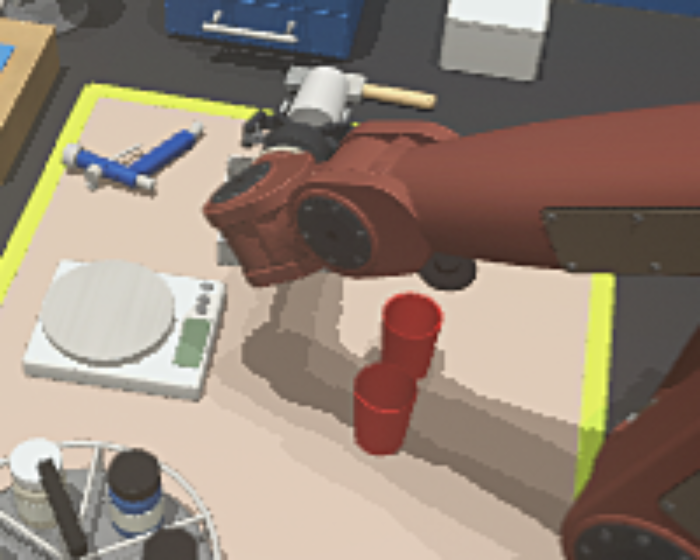

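Side view: the arm leans left and the cup is at (320,95) in the crop, tipped mouth-down over the tray. The arm hides the tray. I'll tip slightly more, wait, then swing back.

```bash
python3 -m crank '[[[0,0,0,0,-0.03,0,0],[0,0,0,0,-0.06,0,0],[0,0,0,0,-0.06,0,0],[0,0,0,0,-0.03,0,0],[0,0,0,0,-0.06,0,0],[0,0,0,0,-0.06,0,0],[0,0,0,0,-0.06,0,0]]]' | grep force;  python3 -m crank '[[[0,0,0,0,0.08,0,0],[0,0,0,0,0.16,0,0],[0,0,0,0,0.24,0,0],[0,0,0,0,0.32,0,0],[0,0,0,0,0.4,0,0],[0,0,0,0,0.48,0,0],[0,0,0,0,0.56,0,0],[0,0,0,0,0.64,0,0],[0,0,0,0,0.68,0,0],[0,0,0,0,0.68,0,0]]]';python3 -c "
from h import *
go((.46,-.2,.25))"
```

```text
contact_force: [0.3, -0.1, -1.3]
grasp_force: 67.5
clock: 17.2
tool_pos: [0.4845, -0.348, 0.1477]
orientation: [3.14, 0.282, 1.566]
contact_force: [0.5, -0.3, -0.4]
width: 0.0622
grasp_force: 67.4
pos [ 0.4845 -0.348   0.1477] rpy [3.14  0.282 1.566] w 0.0622 F [ 0.5 -0.3 -0.4] g 67.4 t 17.2 j [-0.74 -0.12 -0.3   1.19 -0.21  0.82]
shift units [ 0.568 -0.125 -0.698]
```

```bash
python3 -m crank '[[[0,0,-0.2,0,0.08,0,0],[0,0,-0.4,0,0.16,0,0],[0.15,0.07,-0.6,0,0.24,0,0],[0.3,0.07,-0.79,0,0.32,0,0],[0.54,0.07,-0.79,0,0.4,0,0],[0.54,0.07,-0.79,0,0.48,0,0],[0.54,0.07,-0.79,0,0.56,0,0],[0.54,0.07,-0.79,0,0.57,0,0],[0.54,0.07,-0.79,0,0.57,0,0]]]'; python3 -c "
from h import *
go((.668,-.067,.16))
s=readout.state();print(Ro.from_euler('xyz',s['orientation']).as_matrix().round(3))
c=grab('side'); a=c['frame'][120:280,250:450]
b=grab('top')
im=np.vstack([cv2.resize(a,(640,512))[60:400], cv2.resize(b['frame'][150:250,340:440],(640,640))[140:400]])
cv2.imwrite('pics/f1.png',im[:,:,::-1])
"
```

```text
clock: 18.1
tool_pos: [0.4983, -0.1983, 0.2664]
orientation: [-3.138, -0.612, 1.569]
contact_force: [-0.1, 0.2, -0.6]
width: 0.0625
grasp_force: 67.4
pos [ 0.4983 -0.1983  0.2664] rpy [-3.138 -0.612  1.569] w 0.0625 F [-0.1  0.2 -0.6] g 67.4 t 18.1 j [-0.85  0.37  0.34  2.02  0.39  0.62]
shift units [0.234 0.85  0.811]
[[ 0.002  1.    -0.002]
 [ 0.819 -0.     0.574]
 [ 0.574 -0.003 -0.819]]
```

View pics/f1.png

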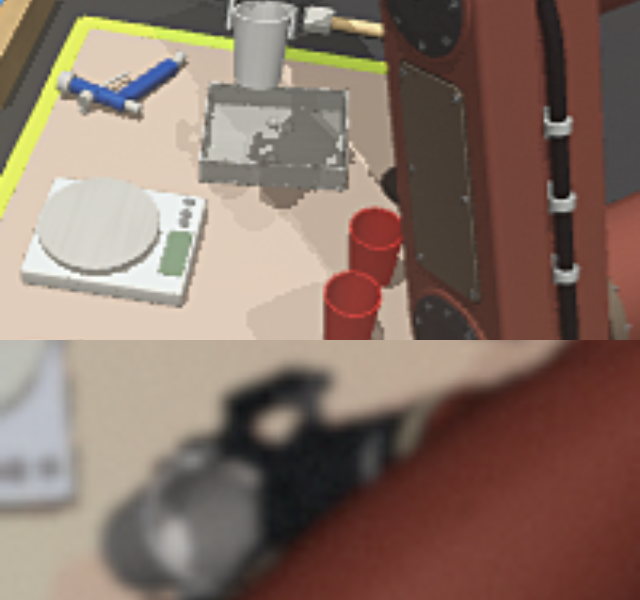

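The cup is upright in the grip and the balls appear as spots in the tray around crop (250-290,150). Now to the pan.

```bash
python3 -m crank '[[[-0.13,0,0.18,0,0,0,0],[-0.258,0,0.369,0,0,0,0],[-0.1,0.2,0.48,0,0,0,0],[0.02,0.4,0.58,0,0,0,0],[0.14,0.6,0.68,0,0,0,0],[0.2,0.75,0.73,0,0,0,0],[0.263,0.85,0.77,0,0,0,0],[0.263,0.85,0.77,0,0,0,0],[0.263,0.85,0.77,0,0,0,0]]]'; python3 -c "
from h import *
go((.668,-.067,.1))
"
```

```text
clock: 19.1
tool_pos: [0.6689, -0.0656, 0.1731]
orientation: [3.139, -0.61, 1.575]
contact_force: [-0.3, 0.5, -0.3]
width: 0.0624
grasp_force: 67.4
pos [ 0.6689 -0.0656  0.1731] rpy [ 3.139 -0.61   1.575] w 0.0624 F [-0.3  0.5 -0.3] g 67.4 t 19.1 j [-0.53  0.61  0.49  1.79  0.52  0.95]
shift units [-0.215 -0.005  0.296]
```

```bash
python3 -m crank '[[[-0.07,0,0.1,0,0,0,0],[-0.14,0,0.2,0,0,0,0],[-0.18,0,0.25,0,0,0,0],[-0.205,0,0.286,0,0,0,0],[-0.205,0,0.286,0,0,0,0],[-0.205,0,0.286,0,0,0,0]]]'; python3 -c "
from h import *
go((.668,-.067,.099))
"
```

```text
clock: 19.7
tool_pos: [0.6688, -0.0678, 0.1021]
orientation: [3.14, -0.612, 1.572]
contact_force: [0.5, 0.1, -1.0]
width: 0.0619
grasp_force: 67.4
pos [ 0.6688 -0.0678  0.1021] rpy [ 3.14  -0.612  1.572] w 0.0619 F [ 0.5  0.1 -1. ] g 67.4 t 19.7 j [-0.53  0.63  0.39  1.67  0.52  0.95]
shift units [-0.005 -0.004  0.015]
```

Lower in 1 mm steps (world down = tool x −0.574, z +0.819) until contact.

```bash
python3 -m crank '[[[-0.003,0,0.004,0,0,0,0],[-0.006,0,0.008,0,0,0,0],[-0.006,0,0.008,0,0,0,0],[-0.006,0,0.008,0,0,0,0]]]' | grep -E "pos|contact";  python3 -m crank '[[[-0.003,0,0.004,0,0,0,0],[-0.003,0,0.004,0,0,0,0],[-0.003,0,0.004,0,0,0,0]]]' | grep -E "pos|contact"
```

```text
tool_pos: [0.6691, -0.0676, 0.1008]
contact_force: [-2.6, -0.9, 7.2]
tool_pos: [0.6691, -0.0676, 0.1006]
contact_force: [-3.3, -0.6, 12.6]
```

```bash
python3 -m crank '[[[0.002,0,-0.003,0,0,0,0],[0.002,0,-0.003,0,0,0,0.75],[0.002,0,-0.003,0,0,0,1],[0.002,0,-0.003,0,0,0,1],[0.002,0,-0.003,0,0,0,1],[0,0,-0.1,0,0,0,1],[0,0,-0.25,0,0,0,1],[0,0,-0.45,0,0,0,1],[0,0,-0.65,0,0,0,1],[0,0,-0.65,0,0,0,1]]]'; python3 -c "
from h import *
go()
w=grab('wrist','w7.png'); t=grab('top','t7.png'); s=grab('side','s7.png')
print('cup rim pred wrist',proj(w,np.array([.668,-.078,.13])),'side',proj(s,np.array([.668,-.078,.13])),'top',proj(t,np.array([.668,-.078,.13])))
# circles: rim in wrist
g=cv2.cvtColor(w['frame'],cv2.COLOR_RGB2GRAY)
c=cv2.HoughCircles(cv2.medianBlur(g,5),cv2.HOUGH_GRADIENT,1,20,param1=120,param2=30,minRadius=10,maxRadius=130);print(c)
# side tray balls
def show(c,pts,pad=3):
    q=np.array([proj(c,np.array(p)) for p in pts]);print(q.min(0).round(),q.max(0).round());return q
T=[(.572,-.2,.003),(.594,-.347,.003),(.407,-.371,.003),(.386,-.23,.003)]
show(s,T);show(t,T);show(w,T)
"
```

```text
clock: 21.4
tool_pos: [0.6698, -0.1459, 0.209]
orientation: [3.135, -0.608, 1.573]
contact_force: [0.7, -0.1, 0.6]
width: 0.0853
grasp_force: 0.0
pos [ 0.6698 -0.1459  0.209 ] rpy [ 3.135 -0.608  1.573] w 0.0853 F [ 0.7 -0.1  0.6] g 0.0 t 21.4 j [-0.62  0.75  0.75  1.95  0.49  0.85]
cup rim pred wrist [314.42183565 191.09297265] side [278.54131644 192.74116008] top [328.27090811 162.3407758 ]
[[[311.5 227.5  73.9]
  [289.5   1.5  87.2]
  [313.5 163.5  36.9]
  [259.5   4.5  88.3]
  [234.5  16.5  71.8]
  [306.5  16.5  64.8]
  [301.5 206.5  33.5]
  [281.5 229.5  80.7]
  [330.5 210.5  29.1]
  [217.5  33.5  48.5]
  [322.5 184.5  41.3]
  [161.5  72.5  48.5]
  [207.5 123.5  56.2]
  [417.5  41.5  20.4]
  [199.5  46.5  15.1]]]
[311. 173.] [357. 200.]
[360. 186.] [406. 240.]
[ 30. 350.] [232. 542.]
```

```bash
python3 -m crank '[[[0.1,0,-0.23,0,0,0,1],[0.28,-0.1,-0.23,0,-0.09,0,1],[0.28,-0.2,-0.23,0,-0.18,0,1],[0.28,-0.2,-0.23,0,-0.27,0,1],[0.28,-0.2,-0.23,0,-0.36,0,1],[0.28,-0.2,-0.23,0,-0.39,0,1],[0.28,-0.2,-0.23,0,-0.39,0,1]]]'; python3 -c "
from h import *
go((.601,.08,.27),np.radians(121))
"
```

```text
clock: 22.25
tool_pos: [0.6283, -0.1189, 0.2744]
orientation: [3.141, 0.002, 1.576]
contact_force: [-1.1, 0.0, 0.5]
width: 0.0854
grasp_force: 0.0
pos [ 0.6283 -0.1189  0.2744] rpy [3.141e+00 2.000e-03 1.576e+00] w 0.0854 F [-1.1  0.   0.5] g 0.0 t 22.25 j [-0.39  0.24  0.33  1.66 -0.    1.18]
shift units [ 0.995 -0.131  0.019]
turn z units -0.341
```

```bash
python3 -m crank '[[[0.2,-0.03,0,0,0,-0.09,1],[0.4,-0.06,0,0,0,-0.18,1],[0.6,-0.1,0,0,0,-0.27,1],[0.8,-0.13,0,0,0,-0.34,1],[1,-0.13,0,0,0,-0.34,1],[1,-0.13,0,0,0,-0.34,1],[1,-0.13,0,0,0,-0.34,1]]]' | head -2; python3 - <<'E'
from h import *
go((.601,.253,.27),np.radians(121))
t=grab('top','t8.png'); s=grab('side','s8.png'); w=grab('wrist','w8.png')
def tr(c,ref,box):
    u0,v0,u1,v1=box; g=cv2.cvtColor(c['frame'],cv2.COLOR_RGB2GRAY).astype(int)[v0:v1,u0:u1]
    r=cv2.cvtColor(cv2.imread('pics/'+ref),cv2.COLOR_BGR2GRAY).astype(int)[v0:v1,u0:u1]
    d=r-g; m=(d>18).astype(np.uint8)
    n,l,st,ce=cv2.connectedComponentsWithStats(m)
    print(ref,[(tuple((ce[i]+[u0,v0]).round(1)),st[i,4],onz(c,*(ce[i]+[u0,v0]),.011).round(3)) for i in range(1,n) if st[i,4]>=3])
    for row in d: print(''.join('%4d'%x for x in row[::1]))
tr(t,'top.png',(362,186,408,240))
E
```

```text
clock: 22.95
tool_pos: [0.6019, 0.0779, 0.2727]
pos [0.6019 0.0779 0.2727] rpy [-3.140e+00 -3.000e-03  2.107e+00] w 0.0856 F [ 0.2 -0.2  0.3] g 0.0 t 22.95 j [-0.09  0.14  0.22  1.65  0.    0.95]
shift units [0.755 0.443 0.015]
turn z units -0.003
top.png [((np.float64(404.6), np.float64(198.8)), np.int32(80), array([ 0.542, -0.371,  0.011])), ((np.float64(368.8), np.float64(214.5)), np.int32(122), array([ 0.485, -0.23 ,  0.011])), ((np.float64(395.6), np.float64(212.2)), np.int32(31), array([ 0.491, -0.333,  0.011])), ((np.float64(376.8), np.float64(213.8)), np.int32(33), array([ 0.487, -0.261,  0.011]))]
  -6  -7  -7  -6  -6  -9  -9  -8  -4 -10  -7  -9  -9  -5  -7  -4 -11 -19 -22 -17  -4  -3 -11 -19 -19  -8   2  -4 -13 -19 -17 -12  -4  -4  -6 -12 -31 -25  14  55  64  25   2  -8  -7  -8
  -5  -5  -7  -9 -10 -16 -12  -7  -3  -2 -13 -22 -23 -13  -2 -10 -22 -27 -29 -19  -6  -5 -11 -21 -14  -5   0  -4  -4  -5   2   0  -5  -8 -10 -18 -35 -49 -15  36  55  31   6  -4  -7  -6
 -12 -12  -4  -8 -23 -29 -28  -8   5   0 -22 -40 -37 -23  -7  -8 -14 -20 -17 -10  -9  -8  -5  -5   1   1  -4  -6  -5
[... 8803 characters left out ...]
1  36  38  14  -5 -10 -11 -12 -20 -19  -9   5   5  -9 -28 -33 -21  -5   2   0 -13 -13  -5   4   4  -3  -8  -6  -3  -4  -5  -6  -9  -7  -7  -6  -5
  -7  -6  -8  -5  -8 -25 -51 -72 -51 -11  25  37   8 -12  -7  -2  -9 -24 -29 -20  -1   9  -2 -18 -24  -8   3   3  -1  -5  -7  -1   5   1  -3  -5  -5  -6  -6  -5  -5  -7  -7  -7  -7  -4
  -8  -8  -6  -7 -10 -17 -47 -72 -54 -22   6  18 -10 -22 -14   0  -4 -10 -15  -5   6   5  -2  -6  -2   8  13   9  -3  -8  -6  -6   2  -2  -5  -5  -6  -7  -6  -7  -8  -6  -7  -7  -9  -9
  -8  -7  -8  -5  -6 -13 -35 -57 -60 -46 -24 -11 -11 -11  -3   2   0  -1   9  18  16   8  -3  -7   0   3   5   1  -4  -6  -9  -9  -3  -3  -7  -8  -7  -6  -6  -8  -6  -7  -8  -8  -6  -7
```

Top-view difference: two double blobs lie inside the tray, at (377,214) and (396,212), each with the area of two balls. So all four are in the tray. Next I measure the bar in the wrist view and check the cup.

```bash
python3 - <<'E'
from h import *
w=grab('wrist');t=grab('top');s=grab('side')
# cup
for c,ref in((t,'top.png'),(s,'side.png')):
    q=proj(c,np.array([.668,-.078,.09])).astype(int); d=cv2.absdiff(c['frame'],cv2.imread('pics/'+ref)[:,:,::-1].copy()).max(2)
    m=np.zeros_like(d); m[q[1]-22:q[1]+22,q[0]-16:q[0]+16]=(d>30)[q[1]-22:q[1]+22,q[0]-16:q[0]+16]
    n,l,st,ce=cv2.connectedComponentsWithStats(m); i=1+st[1:,4].argmax(); print('cup',st[i],ce[i].round(1)); 
    for z in (.047,.13):
        print(' expected',z,proj(c,np.array([.668,-.078,z])).round(1))
g=cv2.cvtColor(w['frame'],cv2.COLOR_RGB2GRAY)
A=np.array([.601,.252,.176])
for a in (115,121,127):
    e=np.array([np.cos(np.radians(a)),np.sin(np.radians(a)),0])*.05
    print(a,proj(w,A+e).round(),proj(w,A-e).round())
q=proj(w,A).astype(int); m=(g<60).astype(np.uint8)
u0,v0=max(q[0]-110,0),max(q[1]-110,0)
n,l,st,ce=cv2.connectedComponentsWithStats(cv2.morphologyEx(m,cv2.MORPH_OPEN,np.ones((5,5))))
for i in range(1,n):
    if st[i,4]>200:
        r=cv2.minAreaRect(np.argwhere(l==i)[:,::-1].astype(np.float32)); print(st[i],ce[i].round(),[np.round(x,1) for x in r],)
E
```

```text
cup [314 154  20  25 309] [323.1 165.5]
 expected 0.047 [327.8 166.9]
 expected 0.13 [328.3 162.3]
cup [263 177  32  41 775] [277.2 194.8]
 expected 0.047 [280.  207.4]
 expected 0.13 [278.5 192.7]
115 [ 467. -108.] [440.  60.]
121 [ 459. -108.] [448.  61.]
127 [ 450. -108.] [456.  60.]
[387   0  48  38 736] [407.  15.] [array([407.3,  12. ]), array([24.4, 55.5]), np.float64(47.6)]
[ 439    0   31   53 1520] [454.  25.] [array([453.9,  25.8]), array([52.4, 29.6]), np.float64(88.5)]
[ 477   18   77   66 3903] [515.  52.] [array([515.1,  52.8]), array([59.8, 81.3]), np.float64(67.4)]
[ 303   52   53   48 1573] [326.  78.] [array([325. ,  79.8]), array([59. , 35.2]), np.float64(30.7)]
[    0    53   640   347 71740] [404. 301.] [array([319.5, 226. ]), array([346., 639.]), np.float64(90.0)]
[457  57  17  32 246] [463.  75.] [array([462.9,  73.1]), array([33.5, 10.9]), np.float64(67.1)]
[  22   89  103   66 5215] [ 70. 121.] [array([ 73. , 121.5]), array([ 65., 102.]), np.float64(90.0)]
[  19  166   67   56 2258] [ 56. 189.] [array([ 55. , 185.5]), array([55. , 57.2]), np.float64(65.0)]
[   0  176   39   54 1748] [ 17. 204.] [array([ 19. , 202.5]), array([53., 38.]), np.float64(90.0)]
[228 225  25  21 281] [239. 234.] [array([240.4, 237.6]), array([19.9, 23.6]), np.float64(24.0)]
[   0  247   40   45 1496] [ 18. 270.] [array([ 19.5, 269. ]), array([44., 39.]), np.float64(90.0)]
```

```bash
python3 -m crank '[[[0.15,0.15,0,0,0,0,1],[0.3,0.3,0,0,0,0,1],[0.5,0.44,0,0,0,0,1],[0.5,0.44,0,0,0,0,1],[0.5,0.44,0,0,0,0,1]]]' | head -2; python3 - <<'E'
from h import *
w=grab('wrist','w9.png')
go((.601,.253,.27),np.radians(121))
g=cv2.cvtColor(w['frame'],cv2.COLOR_RGB2GRAY)
A=np.array([.601,.252,.176])
for a in (115,121,127):
    e=np.array([np.cos(np.radians(a)),np.sin(np.radians(a)),0])*.05
    print(a,proj(w,A+e).round(),proj(w,A-e).round())
for v in range(20,260,20): 
    r=g[v,240:400].astype(int); print(v,''.join('#' if x<45 else '+' if x<70 else '-' if x<110 else '.' for x in r[::2]))
E
```

```text
clock: 23.75
tool_pos: [0.6273, 0.2085, 0.2738]
pos [0.6274 0.2075 0.274 ] rpy [-3.141  0.     2.105] w 0.0852 F [ 0.8 -0.1 -0.2] g 0.0 t 23.8 j [ 0.12  0.32  0.41  1.67 -0.    1.16]
shift units [0.263 0.002 0.02 ]
turn z units -0.004
115 [323.  62.] [310. 205.]
121 [316.  62.] [317. 205.]
127 [308.  62.] [324. 205.]
20 ---...............---.....................................--..............------
40 ......----..............--.----------------.--.......--.................+.......
60 ----.........----..............###+++++++##......---......---------+#+-.........
80 ++++##++.--+........---+-..---..###+++++++##---...........-------+----###+--....
100 ####..--+..............-------+-.###++++++##+...................................
120 ........................----------#####++++##-..............-...................
140 ..........................---------#####++++##-..................----+#----.####
160 ###########----++----.....----..-+..+######++##----.........------+--.#####+++++
180 ###############-----------..---------#######++##........---...............##++#+
200 #########+-+-------++......------.--.---.........----..........---...........---
220 ------------++++----...........-...............................++++.............
240 ..........................................................-.....................
```

```bash
python3 - <<'E'
from h import *
w=grab('wrist')
g=cv2.cvtColor(w['frame'],cv2.COLOR_RGB2GRAY)
m=np.zeros_like(g);m[35:215,295:345]=(g<66)[35:215,295:345]
m=cv2.morphologyEx(m,cv2.MORPH_CLOSE,np.ones((3,3)));m=cv2.morphologyEx(m,cv2.MORPH_OPEN,np.ones((7,7)))
n,l,st,ce=cv2.connectedComponentsWithStats(m);i=1+st[1:,4].argmax();print(st[i],ce[i])
ys=np.arange(st[i,1]+12,st[i,1]+st[i,3]-12); us=[np.mean(np.nonzero(l[y]==i)[0]) for y in ys]; k=np.polyfit(ys,us,1)
v0,v1=st[i,1],st[i,1]+st[i,3]; P=[onz(w,np.polyval(k,v),v,.176) for v in (v0,v1)]
print(P,(P[0]+P[1])/2,np.linalg.norm(P[0]-P[1])); a=np.arctan2(*(P[0]-P[1])[1::-1]); print(np.degrees(a))
go(((P[0]+P[1])/2)*[1,1,0]+[0,0,.148],a)
hsv=cv2.cvtColor(w['frame'],cv2.COLOR_RGB2HSV)
mm=cv2.inRange(hsv,(25,120,90),(42,255,255));n,l,st,ce=cv2.connectedComponentsWithStats(mm)
for i in range(1,n):
  if st[i,4]>300: print(st[i],ce[i],onz(w,*ce[i],.115),onz(w,*ce[i],.005))
E
```

```text
[ 303   49   34  144 3314] [319.37115269 120.0066385 ]
[array([0.56945332, 0.29990595, 0.176     ]), array([0.62846119, 0.21965608, 0.176     ])] [0.59895725 0.25978101 0.176     ] 0.09960908775747752
126.32711265042553
pos [0.6274 0.2069 0.2743] rpy [-3.141  0.     2.104] w 0.0852 F [ 0.2 -1.   0.3] g 0.0 t 23.85 j [ 0.12  0.32  0.41  1.67 -0.    1.16]
shift units [0.3   0.012 0.631]
turn z units -0.064
[ 277    0   63   40 1990] [308.23919598  16.72914573] [0.54809484 0.32764442 0.115     ] [0.53200075 0.34929559 0.005     ]
[ 404  123  122  164 3272] [466.50733496 198.5207824 ] [0.75383688 0.27000288 0.115     ] [0.81258332 0.27068642 0.005     ]
[343 310  41  45 738] [365.20596206 335.36314363] [0.75332707 0.09486156 0.115     ] [0.81188806 0.03183586 0.005     ]
```

```bash
python3 -m crank '[[[0.15,0,0,0,0,-0.06,1],[0.28,0.006,0,0,0,-0.06,1],[0.28,0.006,0.2,0,0,-0.06,1],[0.28,0.006,0.4,0,0,-0.06,1],[0.28,0.006,0.6,0,0,-0.06,1],[0.28,0.006,0.63,0,0,-0.06,1],[0.28,0.006,0.63,0,0,-0.06,1]]]'; python3 -m crank '[[[0,0,0,0,0,0,0],[0,0,0,0,0,0,0],[0,0,0,0,0,0,0],[0,0,0,0,0,0,0],[0,0,0,0,0,0,0],[0,0,0,0,0,0,0],[0,0,0,0,0,0,0],[0,0,0,0,0,0,0]]]' 30
```

```text
clock: 24.55
tool_pos: [0.5993, 0.2555, 0.1479]
orientation: [-3.14, -0.001, 2.198]
contact_force: [0.7, 0.3, 0.2]
width: 0.0854
grasp_force: 0.0
clock: 25.35
tool_pos: [0.6002, 0.2571, 0.149]
orientation: [3.14, 0.001, 2.2]
contact_force: [0.7, 0.6, 6.1]
width: 0.0154
grasp_force: 32.0
```

```bash
python3 -m crank '[[[0,0,0,0,0,-0.02,0],[0,0,0,0,0,-0.06,0],[0,0,0,0,0,-0.11,0],[0,0,0,0,0,-0.16,0],[0,0,0,0,0,-0.21,0],[0,0,0,0,0,-0.26,0],[0,0,0,0,0,-0.31,0],[0,0,0,0,0,-0.36,0],[0,0,0,0,0,-0.41,0],[0,0,0,0,0,-0.46,0]]]' 45; python3 -m crank '[[[0,0,0,0,0,-0.05,0],[0,0,0,0,0,-0.09,0],[0,0,0,0,0,-0.13,0],[0,0,0,0,0,-0.16,0],[0,0,0,0,0,-0.18,0],[0,0,0,0,0,-0.18,0],[0,0,0,0,0,-0.18,0]]]'; python3 - <<'E'
from h import *
go(None,np.radians(184))
w=grab('wrist','w10.png');t=grab('top','t10.png');s=grab('side','s10.png')
for c,n in((w,'w'),(t,'t'),(s,'s')):
    hsv=cv2.cvtColor(c['frame'],cv2.COLOR_RGB2HSV); mm=cv2.inRange(hsv,(25,120,90),(42,255,255));k,l,st,ce=cv2.connectedComponentsWithStats(mm)
    for i in range(1,k):
        p=onz(c,*ce[i],.115); q=onz(c,*ce[i],.005)
        if st[i,4]>25 and np.hypot(*(p[:2]-[.5,.25]))<.12: print(n,st[i],ce[i].round(1),p.round(4),q.round(4))
E
```

```text
clock: 26.35
tool_pos: [0.6009, 0.2581, 0.149]
orientation: [3.139, 0.002, 2.926]
contact_force: [5.8, 7.3, 2.5]
width: 0.015
grasp_force: 44.3
clock: 27.05
tool_pos: [0.601, 0.2586, 0.149]
orientation: [3.138, 0.003, -3.077]
contact_force: [5.9, 9.7, 1.4]
width: 0.0153
grasp_force: 44.2
pos [0.601  0.2586 0.149 ] rpy [ 3.138e+00  3.000e-03 -3.077e+00] w 0.0153 F [5.9 9.7 1.4] g 44.2 t 27.05 j [0.21 0.26 0.13 1.43 0.   0.14]
turn z units -0.003
w [ 266    0  102  106 8691] [316.7  49.9] [0.5043 0.2535 0.115 ] [0.4871 0.2525 0.005 ]
s [290 272  17  16 207] [297.9 279. ] [0.5037 0.2554 0.115 ] [0.5242 0.1918 0.005 ]
s [290 286  17  10  73] [298.8 291.8] [0.4893 0.2984 0.115 ] [0.5083 0.2391 0.005 ]
s [314 293  11   8  45] [318.2 296.5] [0.4278 0.3002 0.115 ] [0.4404 0.2411 0.005 ]
```

```bash
python3 -m crank '[[[0,0,0,0,0,-0.01,0],[0,0,0,0,0,-0.02,0],[0,0,0,0,0,-0.02,0],[0,0,0,0,0,-0.02,0],[0,0,0,0,0,-0.02,0]]]'; python3 - <<'E'
from h import *
go()
w=grab('wrist');s=grab('side')
hsv=cv2.cvtColor(w['frame'],cv2.COLOR_RGB2HSV); mm=cv2.inRange(hsv,(25,120,90),(42,255,255));k,l,st,ce=cv2.connectedComponentsWithStats(mm)
i=1+st[1:,4].argmax(); print('jar',onz(w,*ce[i],.115))
g=cv2.cvtColor(s['frame'],cv2.COLOR_RGB2GRAY).astype(int)[178:222,256:304]
for r in g: print(''.join('%4d'%x for x in r[::2]))
for x in ((.668,-.045,.13),(.668,-.111,.13),(.635,-.078,.13),(.701,-.078,.13),(.641,-.078,.045),(.695,-.078,.045),(.668,-.051,.045)): print(x,proj(s,np.array(x)).round(1))
E
```

```text
clock: 27.7
tool_pos: [0.601, 0.2586, 0.149]
orientation: [3.139, 0.004, -3.046]
contact_force: [6.0, 8.6, 1.9]
width: 0.0155
grasp_force: 44.2
pos [0.601  0.2586 0.149 ] rpy [ 3.139  0.004 -3.046] w 0.0155 F [6.  8.6 1.9] g 44.2 t 27.7 j [0.21 0.26 0.13 1.43 0.   0.11]
jar [0.50453339 0.25064196 0.115     ]
  52  52  51  68  49  68  58  67  67  66  66  66  67  67  68  68  69  68  61  62  63  64  65  66
  53  51  50  49  49  67  57  67  67  66  66  67  67  68  67  67  68  69  61  61  60  62  61  62
  52  52  50  50  48  65  61  67  67  67  66  67  68  68  68  68  68  67  54  57  57  61  60  62
  52  51  50  51  49  65  67  67  67  67  66  67  67  67  67  68  68  60  35  39  47  54  55  58
  52  50  50  50  50  66  67  67  66  66  68  68  67  68  68  68  65  89 195 192  89  38  36  43
  52  51  51  50  57  62  64  66  68  67  68  68  68  68  69  68  61 180 216 217 223 229 194 147
  50  50  49  46  65  56  64  67  68  68  67  68  68  68  68  66  49 217 209 209 211 213 215 219
  64  50  49  53  64  62  64  68  67  66  67  69  68  67  67  60 133 215 208 207 208 208 209 211
  76  66  47  
[... 3032 characters left out ...]
8 168 180 158 214 209 218 212 210 216 203 106 245 252 149
  59  61  60  60  62  57  64  63  65  51 221 210 205 205 215 215 212 213 227 114 179 244 235 150
  63  64  63  62  62  62  64  63  64  47 218 203 200 214 214 215 214 223 127 125 247 242 162 153
  66  66  67  66  67  66  62  60  62  47 230 214 214 215 214 219 219 130 104 155 245 241 168 154
  66  65  66  67  66  68  61  64  60  51 235 217 217 219 223 212 120 107 157 249 240 243 158 154
(0.668, -0.045, 0.13) [275.9 199. ]
(0.668, -0.111, 0.13) [281.1 186.7]
(0.635, -0.078, 0.13) [287.  194.2]
(0.701, -0.078, 0.13) [270.1 191.3]
(0.641, -0.078, 0.045) [286.6 209. ]
(0.695, -0.078, 0.045) [273.4 206.6]
(0.668, -0.051, 0.045) [278.  212.9]
```

```bash
python3 - <<'E'
from h import *
g=cv2.imread('pics/t10.png',0).astype(int)[146:186,306:350]
print('cols from 306, rows from 146')
for j,r in enumerate(g): print(146+j,''.join('%4d'%x for x in r[::2]))
w=cv2.imread('pics/w7.png',0)
print('wrist w7 rim rows at col 314:',' '.join(str(x) for x in w[130:270:3,314]));print('cols at row 185:',' '.join(str(x) for x in w[185,240:400:4]))
E
```

```text
cols from 306, rows from 146
146  171 170 172 170 172 172 170 166 167 166 169 171 169 161 160 159 165 171 175 178 175 168
147  171 169 167 169 173 173 172 161 159 163 168 172 172 162 166 169 175 179 182 182 175 164
148  171 165 163 170 173 177 176 166 164 170 173 175 175 172 174 177 180 184 184 184 177 159
149  172 174 173 176 179 181 179 177 173 176 179 179 178 177 178 177 178 182 184 185 177 159
150  168 179 182 183 184 181 176 179 178 179 178 179 179 179 177 177 177 180 185 185 177 158
151  163 182 185 186 184 180 176 180 181 181 179 179 178 178 178 177 177 179 184 186 179 163
152  157 180 186 183 182 182 179 180 178 180 179 181 179 179 178 178 177 178 180 186 179 167
153  156 179 183 183 183 181 178 171 162 166 172 181 180 178 179 175 177 175 178 184 183 167
154  159 178 185 182 182 179 167 139 125 130 151 173 179 181 180 178 176 176 176 180 181 162
155  161 180 183 181 179 172 137  94  83  86 112 155 174 180 178 178 176 175 175 176 179 158
156  165 181 184 176 179 153  98  68  62  63  80 130 164 176 178 177 176 174 173 170 176 153
157  169 182 178 176 173 125  69  60  58  62  63
[... 2312 characters left out ...]
6 181 184 182 180 181 181 182 180 169 152 158 183 185 184
183  176 163 181 184 183 178 161 162 174 180 178 179 180 179 178 168 149 158 174 184 184 183
184  173 170 179 185 185 182 171 158 160 169 172 172 171 169 165 153 147 172 183 184 186 181
185  174 172 180 184 185 185 181 168 157 155 153 152 150 148 153 156 165 181 186 184 184 183
wrist w7 rim rows at col 314: 70 69 69 68 69 68 70 68 70 70 69 70 71 71 71 129 105 187 202 202 202 202 202 190 63 63 63 62 63 64 66 95 88 88 87 87 200 200 200 200 199 200 200 199 201 199 200
cols at row 185: 202 203 201 178 179 182 182 181 183 187 190 101 74 72 194 199 194 200 202 202 203 134 140 136 67 72 202 162 192 181 185 185 184 182 202 201 134 178 179 177
```

```bash
python3 - <<'E'
import cv2
w=cv2.imread('pics/w7.png',0)[110:275,200:430]
r=cv2.resize(w,(115,42),interpolation=cv2.INTER_AREA)
for x in r: print(''.join(' .:-=+*#%@'[::-1][min(9,int(v)//24)] for v in x))
print()
w=cv2.imread('pics/w3.png',0)[140:260,250:380]
r=cv2.resize(w,(87,40),interpolation=cv2.INTER_AREA)
for x in r: print(''.join(' .:-=+*#%@'[::-1][min(9,int(v)//24)] for v in x))
print()
t=cv2.imread('pics/top.png',0)[208:240,306:338]
for x in t[::2]: print(''.join('%4d'%v for v in x[::2]))
E
```

```text
----------------------------:::::::::::::::::::::::::::::::::::::::::::::::::::::::::::::::::::::::::::::::::-:::::
------------------------:-:::::::::::::::::::::::::::::::::::::::::::::::::::::::::::::::::::::::::::::::::::::::::
-----------------------::::::::::::::::::::::::::::::::::::::::::::::::::::::::::::::::::::::::::::::::::::::::::::
--------------------::::::::::::::::::::::::::::::::::::::::::::::::::::::::::::::::::::::::::::::::::::::::::-::::
-----------------:::::::::::::::::::::::::::::::::::--=====--::::::::::::::::::::::::::::::::::::::::::::::::::::::
---------------::::::::::::::::::::::::::::::::=+**#########*##*+=:::::::::::::::::::::::::::::::::::::::::::::::::
-----:-----:-:::::::::::::::::::::::::::::::=**####################*+::::::::::::::::::::::::::::::::::::::::::::::
--:-::::::::::::::::::::::::::::::::::::.:+*#**#############*#########+-.::::::::::::::::::::::::::::::::::::::::::
:--:::--:::::::::::::::::::::::::::::::.=******##############*##########+.:::::::::::::::::::::::::::::::::::::::::
::::::::::::::::::::::::::::::::::::::.+#***#***########
[... 7633 characters left out ...]
97  78  98 116 138 122  86 124 153 164 169 169 170
 171 172 158  83 105 133 132 140 141 117  99 147 163 171 171 170
 170 171 153  86 118 131 140 143 136 145 103 117 149 170 169 170
 171 171 159 105 115 138 143 144 142 160 113  99 145 170 167 168
 172 171 162 129 115 131 131 135 129 139 113  90 139 159 156 156
 172 172 165 154 145 158 170 154 138 124  86  81 129 154 153 155
 172 172 171 167 145 112 126 124 105  87  79  98 142 154 152 153
 173 173 170 164 150 115  86  77  75  79 100 139 153 156 155 152
 172 171 160 156 156 153 140 115 102 120 143 155 155 154 153 154
 170 160 156 156 156 155 157 153 150 153 157 154 156 154 155 154
 157 156 158 156 156 154 155 157 154 156 157 156 154 156 155 154
```

Both text maps match an upright, empty cup on the pan, about 20 mm from the pan's centre by the top view. The jar is in line with the arrow and the handle is gripped at 44 N, so I hand in.

```bash
python3 -c "
from h import *
go(); print(manip.job_done())"
```

```text
pos [0.601  0.2587 0.149 ] rpy [ 3.139e+00  3.000e-03 -3.046e+00] w 0.0154 F [6.3 9.5 2.1] g 44.2 t 27.8 j [0.21 0.26 0.13 1.43 0.   0.11]
the job is handed in; nothing more can be done
None
```

I handed the job in at 27.8 s, with no verdict returned: by my measurements all four balls are in the tray, the empty cup stands upright on the pan about 20 mm off centre, and the marked jar is lined up with the arrow within a few mm, with the T-handle still gripped at about 44 N.

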